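Index the welding turntable to the next tack position

TASK

Turn the welding turntable to its next tack position: with the fingertips push its chuck jaws round, either way, until the red index line on the turntable's rim lines up with the yellow line on the black scale ring around it, and leave it standing there. Push gently and do not squeeze a jaw between the fingers; the pipe flange lies loose in the chuck, so do not take hold of it, press hard on it, lift it or shift it, and leave the other things on the table where they are.

Things in the scene. Friction and masses are not known exactly. Their poses are not given: they have to be found in the camera images.
- base: the turntable's fixed round blue base, 256 mm across, 44 mm high, with four bolt lugs and a black brake screw reaching out to 161 mm from the axis; origin on the axis at table height
- scale_ring: the fixed black scale ring on the base, 250 mm across, its top 50 mm above the table: short white lines every 10 degrees, longer ones every 30, and one broad yellow line (24 mm long, 5 mm wide). Origin on the turntable's vertical axis, 44 mm above the table; z up, x passes under the middle of the yellow line. It does not move during the job
- target_line (a point): the inner end of the yellow line on the scale ring, 98 mm from the axis, 50 mm above the table
- index_line (a point): the outer end of the red index line (20 mm long, 5 mm wide, radial) on the flat aluminium rim of the turntable, 98 mm from the axis, 51 mm above the table; it turns with the turntable and stands at the same radius as target_line, so the lines meet end to end when this point is at target_line
- turntable (a joint): turntable angle in rad, grows counter-clockwise seen from above; its zero means nothing here. Turns both ways without end stops against 0.25 N m of friction (about 4 N at a jaw) and stays where it is left. Its rim is 196 mm across; on it stands the grey round chuck body, 156 mm across, its flat top 68 mm above the table
- jaw1 (a point): centre of the top of chuck jaw 1, 98 mm above the table, 63 mm from the axis, 60 degrees counter-clockwise (from above) of the index line. The three steel jaws are alike: upright blocks on the chuck's top, 30 mm high (68 to 98 mm above the table), 18 mm wide, from 46.5 to 80 mm from the axis, flat flanks along the radius
- jaw2 (a point): the same point of jaw 2, 180 degrees from the index line
- jaw3 (a point): the same point of jaw 3, 60 degrees clockwise of the index line
- flange: the steel pipe flange (90 mm across, 16 mm thick, with a pipe stub 57 mm across rising from it to 46 mm above its underside, 0.65 kg) lying loose on the chuck's top between the three jaws with 1.5 mm play; origin at the centre of its underside, 68 mm above the table
- spare_flange: a second steel pipe flange without stub, 90 mm across, 16 mm thick, lying on the table to the left (a bystander); origin at the centre of its underside
- weld_magnet: a red square welding magnet with two steel edges, 79 x 79 mm, 18 mm high, lying on the table just left of the turntable (a bystander); origin at the centre of its underside
- paint_marker: a yellow paint marker with a white cap, 128 mm long, 14 mm thick, lying on the table just right of the turntable (a bystander); origin at its underside
- wire_brush: a wooden-handled hand brush, 200 mm long, lying on the table to the right (a bystander); origin at the middle of its underside, x axis from handle to bristles
- hammer: a wooden-handled hammer, 260 mm long, lying on the table to the right (a bystander); origin at the middle of its length, x axis from handle to head
- tube_offcut: a dark offcut of square steel tube, 140 x 40 x 40 mm, on the table beyond the turntable (a bystander); origin at the centre of its underside
- paste_jar: a closed jar with a green cap, 64 mm across, 70 mm high, on the table to the left (a bystander); origin at the centre of its underside
Things that resemble listed ones, but are neither listed nor needed, are in the scene too. What is shaped like the flange but brown, orange or pink is not meant.

How it is judged:
By the outcome, as a careful person would: the job done as asked, in the order asked, and still so for the second after the job is handed in, with the robot touching nothing.
It also fails if it takes over 64 s, if anything falls off the work surface, if the arm or the gripper's body presses on something with over 40 N, if the wrist force passes 120 N, or if a joint passes its speed limit or range.

ROBOT

A 7-joint arm with a two-finger parallel gripper is mounted at the origin on the work surface. World frame = base frame: x ahead of the robot, y to its left, z up, the work surface at z = 0. Lengths are in mm, angles in rad, forces in N, time in s.
With the tool pointing down it reaches from about 400 to 850 mm from the base axis. Payload 10.4 kg.
Tool frame: the origin (TCP) lies midway between the tips of the shut fingers; the grasp point (between the pads) lies 19 mm behind it; y points along the fingers, x is the direction in which the jaws open and shut, and the axes are right-handed (so a half turn about y gives the same grasp; the last joint's range is limited). The gripper opens to 87 mm and grips with 3 to 60 N. Pads are 19 mm wide; open, the fingers measure 117 mm over their backs; the gripper's body (75 mm by 190 mm) begins 51 mm behind the grasp point.
Start: joints at [1.32, 0.332, -0.065, 1.46, 0.022, 1.35, -0.088], TCP at [141.167, -608.871, 222.576] pointing down, gripper open.
Joint ranges: [-2.6, 2.6], [-0.5, 2.12], [-1.47, 1.34], [0.16, 2.42], [-1.27, 4.41], [0.06, 2.06], [-2.6, 2.6]. Speed limits (rad/s): [2.22, 2.22, 2.79, 2.79, 3.14, 3.14, 3.14].

INTERFACE

Orientations are given as a rotation vector (axis times angle).
In Python, from cell import r gives the robot as it stands.
- The arm moves only by the shell command python3 -m pendant 'ROWS' [FORCE]. ROWS is JSON, a list of rows, each a list of 3 entries, a list of its own where there are three numbers: the shift along the tool's x, y, z in units of 40 mm (1.0 is 40 mm), then the turn about the tool's y in units of 6 degrees (1.0 is 6 degrees), then the closure, from 0 (fully open) to 1 (shut). In form: [[[x, y, z], turn, gripper], ...]. A call has 1 to 12 rows; each row shifts and turns the commanded pose from where the row before left it, along the tool's axes as they then stand; what a row does not reach is not made up. A row lasts 1/12 s, in which the tool goes at most 41.7 mm and 7.16 degrees, less where a joint would pass 70% of its speed; a pose out of reach is approached as far as the arm can. A call is refused whole if a number of a shift passes 1 or a number of a turn 1, either way. A call with a gripper value outside its range is refused whole. The fingers move at their own pace and stop on an object; FORCE is the grip in N (left out, the last holds). Time passes only in rows, so rows that do not move let the fingers close. It gives the time, the measured TCP pose, the force and the opening at its end, in the units of the state.
- r.observe(): the state, without advancing time (a new reading comes with each control period).
- r.camera(name): name is "scene" or "top" or "wrist"; returns the picture (420x560x3 uint8, red, green, blue); there is no depth.
- r.camera_info(name): a dict with "mtx" (3x3 intrinsics, pixels), "xyz" and "attitude" of the camera in the world. Camera axes: x right, y up, looking along -z (the intrinsics and any distortion apply to the point x, -y, -z); pixel columns grow to the right and rows downward; lengths in mm; the calibration is good to about 2 mm. A picture is of the moment at which its call begins: read the wrist's pose just before it. camera_info takes no time and is no camera call; for the wrist camera it gives the pose at the moment of the call.
- r.close_job(): hands the job in, once; it reports no verdict.
The state is a dict: "t": time; "joints": joint angles; "joint_vel": joint speeds; "joint_torque": joint torques, N m; "tool_pos": TCP position; "orientation": TCP orientation; "contact_force": force on the tool from outside, world axes, zero at the start; "wrist_torque": the same for the moment, N m; "grip_width": opening from 0.0 (shut) to 1.0 (fully open).
Only numpy, scipy, OpenCV 4.12 (cv2) and the standard library are available. Lean on these libraries where they do the work, as an engineer would, in place of code of your own. Each camera call takes 0.05 s, during which the arm holds its last target. There are 200 camera calls.

## Working session

There is one attempt and no reset: what is moved stays moved. The work goes in short steps, Python scripts to look and compute and a shell command to move; the robot and the scene stay as the last step left them, time stands still between calls to the robot, and variables do not carry over. Pictures are saved under pics/ and viewed, about 8 in all and at most 12, crops included, and the job is handed in when it is done.

```bash
mkdir -p pics; ls; python3 - <<'E'
from cell import r
import cv2
s=r.observe();print(s)
for n in("top","scene","wrist"):
    print(n,r.camera_info(n))
    cv2.imwrite(f"pics/{n}0.png",r.camera(n)[:,:,::-1])
a=[cv2.imread(f"pics/{n}0.png") for n in("top","scene")]
E
```

```text
pics
{'t': 0.0, 'joints': array([ 1.32038563,  0.33287333, -0.06466553,  1.46094295,  0.02158938,
        1.34993576, -0.08849342]), 'joint_vel': array([-3.02910434e-04, -3.98956140e-05,  8.59725620e-04, -1.63017207e-04,
        6.93701889e-05,  6.61858691e-04, -7.82281632e-04]), 'joint_torque': array([-1.02167214e-03, -6.23262763e+01,  2.41474441e-02, -3.89897668e+01,
       -6.12262893e-02,  3.97882273e-02,  1.57075187e-04]), 'tool_pos': array([ 141.03895784, -608.46645427,  221.75217886]), 'orientation': array([-1.30749632,  1.0406191 , -1.03863204]), 'contact_force': array([0.09835131, 0.01859915, 0.27786706]), 'wrist_torque': array([ 0.03784898,  0.02522161, -0.00994555]), 'grip_width': 1.0001289250331804}
top {'mtx': array([[502.28275797,   0.        , 283.01266221],
       [  0.        , 502.28275797, 210.94845532],
       [  0.        ,   0.        ,   1.        ]]), 'xyz': array([ 464.96967916,    7.34721267, 1603.92095246]), 'attitude': array([ 0.0402165 , -0.05606181, -1.5561729 ])}
scene {'mtx': array([[500.14456735,   0.        , 279.87613173],
       [  0.        , 500.14456735, 218.82688312],
       [  0.        ,   0.        ,   1.        ]]), 'xyz': array([1112.51716853, -938.96442718,  969.58732332]), 'attitude': array([0.87243428, 0.23445921, 0.52419129])}
wrist {'mtx': array([[344.13521825,   0.        , 282.56642068],
       [  0.        , 344.13521825, 209.64358015],
       [  0.        ,   0.        ,   1.        ]]), 'xyz': array([ 222.44508152, -590.16211008,  384.41538485]), 'attitude': array([-0.25765181,  0.20602686, -1.33060594])}
```

View pics/top0.png

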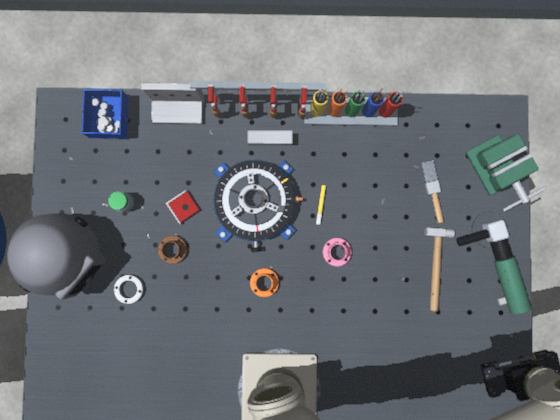

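View pics/scene0.png

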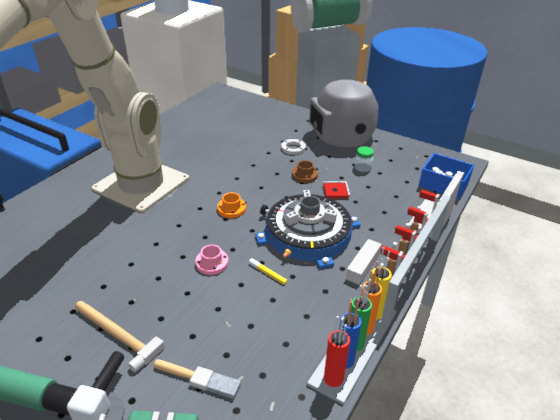

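```bash
cat > h.py <<'E'
import numpy as np, cv2
from scipy.spatial.transform import Rotation as R
def ray(info,uv,z):
    uv=np.atleast_2d(uv).astype(float); K=info["mtx"]
    d=np.c_[(uv-[K[0,2],K[1,2]])/[K[0,0],K[1,1]],np.ones(len(uv))]*[1,-1,-1]
    d=R.from_rotvec(info["attitude"]).apply(d); o=info["xyz"]
    return o+d*((z-o[2])/d[:,2])[:,None]
def proj(info,P):
    p=R.from_rotvec(info["attitude"]).inv().apply(np.atleast_2d(P)-info["xyz"])*[1,-1,-1]
    q=p@info["mtx"].T; return q[:,:2]/q[:,2:]
E
python3 - <<'E'
from cell import r
from h import *
i=r.camera_info("top"); im=cv2.imread("pics/top0.png"); hsv=cv2.cvtColor(im,cv2.COLOR_BGR2HSV)
x0,y0,x1,y1=205,150,310,255
def comps(m,name,z):
    n,l,s,c=cv2.connectedComponentsWithStats(m[y0:y1,x0:x1])
    for k in range(1,n):
        if s[k,4]>=2: u=c[k]+[x0,y0]; print(name,s[k,4],u.round(1),ray(i,u,z)[0].round(1))
comps(cv2.inRange(hsv,(20,110,110),(35,255,255)),"yel",50)
comps(cv2.inRange(hsv,(0,130,90),(8,255,255))|cv2.inRange(hsv,(172,130,90),(180,255,255)),"red",51)
comps(cv2.inRange(hsv,(105,130,60),(125,255,255)),"blue",30)
A=cv2.resize(im[150:255,205:310],(500,500),interpolation=cv2.INTER_CUBIC)
cv2.imwrite("pics/c0.png",A)
print(R.from_rotvec(r.observe()["orientation"]).as_matrix().round(3))
E
```

```text
yel 19 [284.  180.3] [656.2  -9.5  50. ]
red 3 [257. 230.] [500.5  71.8  51. ]
blue 33 [281.9 164.5] [708.6  -2.4  30. ]
blue 84 [221.2 170. ] [688.2 188.8  30. ]
blue 45 [288.1 170.3] [690.6 -22.3  30. ]
blue 88 [287.1 231.4] [497.9 -21.6  30. ]
blue 110 [223.8 233.3] [489.1 176.2  30. ]
blue 3 [285.  226.3] [513.7 -14.8  30. ]
blue 2 [236.5 236.5] [479.7 136.4  30. ]
[[ 0.226 -0.     0.974]
 [-0.974  0.001  0.226]
 [-0.001 -1.    -0.   ]]
```

View pics/c0.png

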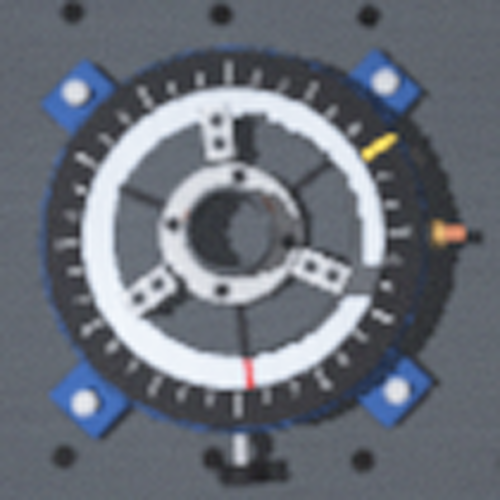

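The top crop shows the yellow line at crop (380,147), i.e. px (284,180), and the red line at (248,372), i.e. px (257,229). Jaw 2 is at the top, jaw 1 at lower right and jaw 3 at lower left. That puts the axis near (597, 86), and the table needs about 114° counter-clockwise. The brown, orange and pink flanges, and the one on the table to the left, are not meant. I'll now move over the table for a close look.

```bash
python3 -m pendant '[[[-0.4,0,0.9],0,0],[[-0.4,0,0.9],0,0.3],[[-0.4,0,0.9],0,0.6],[[-0.4,0,0.9],0,1],[[-0.4,0,0.9],0,1],[[-0.4,0,0.9],0,1],[[-0.4,0,0.9],0,1],[[-0.4,0,0.9],0,1],[[-0.4,0,0.9],0,1],[[-0.4,0,0.9],0,1],[[-0.4,0,0.9],0,1],[[-0.4,0,0.9],0,1]]' 10
python3 -m pendant '[[[-0.92,0,0.19],0,1],[[-0.92,0,0.19],0,1],[[-0.92,0,0.19],0,1],[[-0.92,0,0.19],0,1],[[-0.92,0,0.19],0,1],[[-0.92,0,0.19],0,1],[[-0.92,0,0.19],0,1],[[-0.92,0,0.19],0,1],[[-0.92,0,0.19],0,1],[[-0.92,0,0.19],0,1],[[-0.92,0,0.19],0,1],[[0,0,0],0,1]]'
python3 - <<'E'
from cell import r
import pickle,cv2
s=r.observe();print(s["tool_pos"],s["joints"].round(2),s["grip_width"])
i=r.camera_info("wrist");im=r.camera("wrist");print(i)
pickle.dump((i,s,im),open("w1.pkl","wb"));cv2.imwrite("pics/w1.png",im[:,:,::-1])
E
```

```text
t: 1.15
tool_pos: [519.8, -322.9, 222.5]
orientation: [-1.308, 1.04, -1.04]
contact_force: [1.1, -0.8, 0.4]
grip_width: 0.25
t: 2.15
tool_pos: [507.3, 97.4, 222.9]
orientation: [-1.31, 1.033, -1.031]
contact_force: [-0.2, 1.1, -0.5]
grip_width: 0.004
[507.26539042  97.37322987 222.88726674] [ 0.32  0.14 -0.65  1.72  0.09  1.31 -1.68] 0.004181984774730151
{'mtx': array([[344.13521825,   0.        , 282.56642068],
       [  0.        , 344.13521825, 209.64358015],
       [  0.        ,   0.        ,   1.        ]]), 'xyz': array([588.34182745, 116.25874255, 385.56508089]), 'attitude': array([-0.25643312,  0.20499866, -1.32068663])}
```

View pics/w1.png

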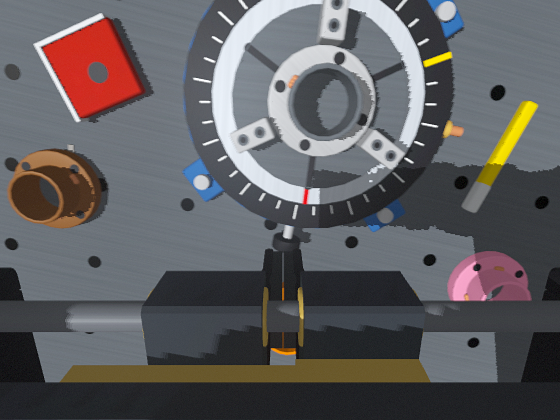

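The wrist view shows the red line at about px (306,196), the yellow line at (438,60) and the three jaws at (334,15), (252,135) and (383,150). Now I'll measure the axis and the angles.

```bash
cat > meas.py <<'E'
from h import *
from scipy.optimize import least_squares
from scipy.ndimage import map_coordinates
def measure(i,im,c0=(597,86),fit=True,v=True):
    hsv=cv2.cvtColor(im,cv2.COLOR_RGB2HSV); g=cv2.GaussianBlur(cv2.cvtColor(im,cv2.COLOR_RGB2GRAY),(3,3),0).astype(float)
    c=np.array(c0,float)
    for _ in range(3 if fit else 0):
        pts=[]
        rr=np.arange(86,110,.5)
        for a in np.radians(np.arange(0,360,2)):
            P=np.c_[c[0]+rr*np.cos(a),c[1]+rr*np.sin(a),np.full(len(rr),51.)]
            uv=proj(i,P)
            if (uv<2).any() or (uv[:,0]>557).any() or (uv[:,1]>240).any() : continue
            p=map_coordinates(g,[uv[:,1],uv[:,0]],order=1)
            k=np.argmin(p[4:]-p[:-4])
            if p[k]-p[k+4]>40: pts.append(P[k+2,:2])
        pts=np.array(pts)
        s=least_squares(lambda x:np.hypot(*(pts-x[:2]).T)-x[2],[*c,98],loss="soft_l1")
        c=s.x[:2]
    if fit and v: print("axis",s.x.round(1),len(pts),"rms",np.sqrt(np.mean(s.fun**2)).round(2))
    out={"c":c}
    yel=cv2.inRange(hsv,(20,110,60),(35,255,255)); red=cv2.inRange(hsv,(0,130,60),(7,255,255))|cv2.inRange(hsv,(172,130,60),(180,255,255))
    for n,m,z,lo,hi in(("yel",yel,50,97,124),("red",red,51,77,99)):
        q=np.argwhere(m)[:,::-1]; P=ray(i,q,z)[:,:2]-c; ra=np.hypot(*P.T); P=P[(ra>lo-2)&(ra<hi+2)]
        if len(P)<5: print(n,"not seen"); continue
        m_=P.mean(0); ra=np.hypot(*P.T); out[n]=np.degrees(np.arctan2(m_[1],m_[0]))
        a=np.degrees(np.arctan2(P[:,1],P[:,0])); 
        if v: print(n,len(P),"angle",out[n].round(2),"r",ra.min().round(1),ra.max().round(1),"median ang",np.median((a-out[n]+180)%360-180).round(2))
    if "yel" in out and "red" in out: print("to go (ccw+)",((out["yel"]-out["red"]+180)%360-180).round(2))
    return out
E
python3 - <<'E'
import pickle
from meas import *
i,s,im=pickle.load(open("w1.pkl","rb"))
o=measure(i,im)
from cell import r
it=r.camera_info("top"); t=cv2.imread("pics/top0.png")[:,:,::-1].copy()
import meas
# top view
hs=cv2.cvtColor(t,cv2.COLOR_RGB2GRAY)
m=measure(it,t)
E
```

```text
axis [595.   85.5  98.1] 138 rms 1.15
yel 266 angle -61.65 r 99.6 126.0 median ang 4.3
red 53 angle -172.3 r 83.1 99.0 median ang 0.01
to go (ccw+) 110.65
axis [594.9  84.5  98.4] 78 rms 0.6
yel 19 angle -56.88 r 101.5 124.0 median ang 0.07
red not seen
```

```bash
python3 - <<'E'
import re
s=open("meas.py").read()
s=s.replace("        q=np.argwhere(m)","        if n=='yel': k,l,st,_=cv2.connectedComponentsWithStats(m); m=np.isin(l,[j for j in range(1,k) if 97<np.hypot(*(ray(i,_[j],50)[0,:2]-c))<124 and st[j,4]>=15 and st[j,4]<600]).astype(np.uint8)\n        q=np.argwhere(m)")
open("meas.py","w").write(s)
import pickle
from meas import *
i,s,im=pickle.load(open("w1.pkl","rb"));measure(i,im)
E
python3 -m pendant '[[[-0.3,0,0.7],0,1],[[-0.3,0,0.7],0,1],[[-0.3,0,0.7],0,1],[[0,0.5,0],0,1],[[0,0.5,0],0,1],[[0,0.5,0],0,1],[[0,0,0],0,1],[[0,0,0],0,1]]'
python3 - <<'E'
from cell import r
from h import *
s=r.observe();M=R.from_rotvec(s["orientation"]).as_matrix();p=s["tool_pos"]
d=p[:2]-[595,85];print(p,"r",np.hypot(*d),"phi",np.degrees(np.arctan2(d[1],d[0])),"xang",np.degrees(np.arctan2(M[1,0],M[0,0])),s["joints"].round(2))
cv2.imwrite("pics/w2.png",r.camera("wrist")[:,:,::-1])
E
```

```text
axis [595.   85.5  98.1] 138 rms 1.15
yel 228 angle -57.08 r 99.6 125.3 median ang 0.01
red 53 angle -172.3 r 83.1 99.0 median ang 0.01
to go (ccw+) 115.22
t: 2.87
tool_pos: [582.0, 141.7, 161.8]
orientation: [-1.31, 1.042, -1.04]
contact_force: [-1.7, -0.6, 1.2]
grip_width: 0.005
[582.00773578 141.68453844 161.83026807] r 58.154413651403374 phi 102.90938456577176 xang -77.01140685742548 [ 0.19  0.39 -0.64  1.58  0.24  1.25 -1.83]
```

View pics/w2.png

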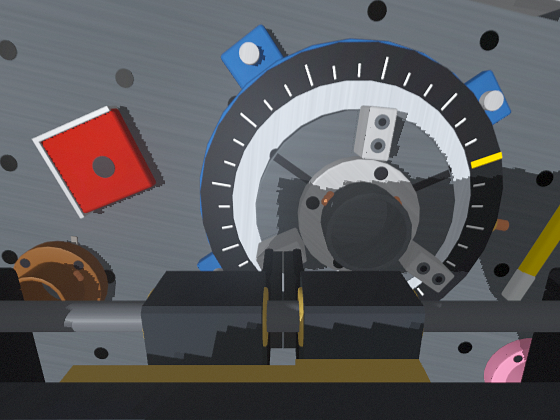

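```bash
python3 -m pendant '[[[-0.25,0,0],0,1],[[0,0.4,0],0,1],[[0,0.4,0],0,1],[[0,0.4,0],0,1],[[0,0.4,0],0,1],[[0,0.4,0],0,1],[[0,0,0],0,1],[[0,0,0],0,1]]'
cat > st.py <<'E'
from cell import r
from h import *
s=r.observe();M=R.from_rotvec(s["orientation"]).as_matrix();p=s["tool_pos"]
d=p[:2]-[595,85];print(p.round(1),"r",np.hypot(*d).round(1),"phi",np.degrees(np.arctan2(d[1],d[0])).round(1),"xang+180",(np.degrees(np.arctan2(M[1,0],M[0,0]))+180).round(1),"F tool",(s["contact_force"]@M).round(1),s["joints"].round(2))
E
python3 st.py; python3 - <<'E'
from cell import r
import cv2
cv2.imwrite("pics/s2.png",cv2.resize(r.camera("scene")[130:280,220:400,::-1],(720,600),interpolation=cv2.INTER_CUBIC))
E
```

```text
t: 3.58
tool_pos: [580.2, 153.3, 83.4]
orientation: [-1.308, 1.039, -1.04]
contact_force: [0.5, 0.6, 0.3]
grip_width: 0.004
[580.2 153.3  83.4] r 69.9 phi 102.2 xang+180 103.1 F tool [-0.5 -0.3  0.6] [ 0.16  0.47 -0.62  1.66  0.29  1.11 -1.89]
```

View pics/s2.png

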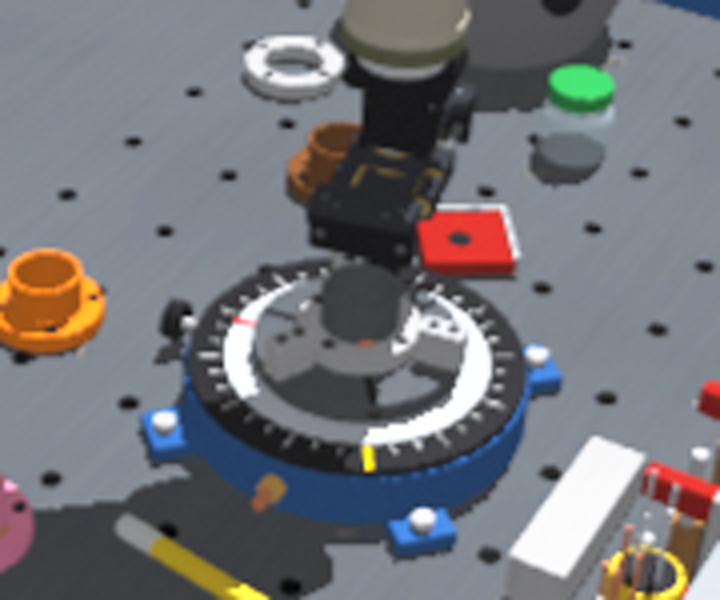

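The fingers are down between jaws 2 and 3, clear of both. I'll align the pads to jaw 3's flank and approach it.

```bash
python3 -m pendant '[[[-0.1,0.08,0],-0.82,1],[[0,0,0],-0.82,1],[[0,0,0],-0.82,1],[[0,0,0],-0.82,1],[[0,0,0],-0.82,1],[[0,0,-0.12],0,1],[[0,0,-0.12],0,1],[[0,0,0],0,1],[[0,0,0],0,1]]'
python3 st.py
```

```text
t: 4.38
tool_pos: [571.7, 150.4, 80.0]
orientation: [-1.45, 0.714, -0.716]
contact_force: [0.7, 0.5, 0.2]
grip_width: 0.004
[571.7 150.4  80. ] r 69.4 phi 109.6 xang+180 127.5 F tool [-0.  -0.2  0.9] [ 0.22  0.47 -0.7   1.69  0.33  1.11 -1.49]
```

```bash
python3 -m pendant '[[[-0.022,0,-0.088],-0.5,1],[[-0.022,0,-0.088],-0.5,1],[[-0.022,0,-0.088],-0.5,1],[[-0.022,0,-0.088],-0.5,1],[[-0.022,0,-0.088],-0.5,1],[[-0.022,0,-0.088],-0.5,1]]'
python3 st.py
```

```text
t: 4.88
tool_pos: [553.6, 141.0, 80.0]
orientation: [-1.517, 0.467, -0.469]
contact_force: [2.1, 4.1, 0.3]
grip_width: 0.002
[553.6 141.   80. ] r 69.6 phi 126.5 xang+180 145.8 F tool [-0.5 -0.3  4.5] [ 0.3   0.45 -0.77  1.74  0.35  1.09 -1.18]
```

Contact made, at 4.5 N of tangential force as expected. Continuing.

```bash
python3 -m pendant '[[[-0.022,0,-0.088],-0.5,1],[[-0.022,0,-0.088],-0.5,1],[[-0.022,0,-0.088],-0.5,1],[[-0.022,0,-0.088],-0.5,1],[[-0.022,0,-0.088],-0.5,1],[[-0.022,0,-0.088],-0.5,1],[[-0.022,0,-0.088],-0.5,1],[[-0.022,0,-0.088],-0.5,1],[[-0.022,0,-0.088],-0.5,1],[[-0.022,0,-0.088],-0.5,1],[[-0.022,0,-0.088],-0.5,1],[[-0.022,0,-0.088],-0.5,1]]'
python3 st.py
```

```text
t: 5.88
tool_pos: [529.9, 105.0, 79.8]
orientation: [-1.569, -0.025, 0.025]
contact_force: [-3.2, 5.2, 1.9]
grip_width: 0.007
[529.9 105.   79.8] r 68.1 phi 162.9 xang+180 181.8 F tool [-3.  -1.9  5.3] [ 0.48  0.42 -0.9   1.81  0.37  1.09 -0.53]
```

```bash
python3 -m pendant '[[[-0.026,0,-0.088],-0.5,1],[[-0.026,0,-0.088],-0.5,1],[[-0.026,0,-0.088],-0.5,1],[[-0.026,0,-0.088],-0.5,1],[[-0.026,0,-0.088],-0.5,1],[[-0.026,0,-0.088],-0.5,1],[[-0.026,0,-0.088],-0.5,1],[[-0.026,0,-0.088],-0.5,1],[[-0.026,0,-0.088],-0.5,1],[[-0.026,0,-0.088],-0.5,1],[[-0.026,0,-0.088],-0.5,1],[[-0.026,0,-0.088],-0.5,1]]'
python3 st.py
python3 - <<'E'
from cell import r
from meas import *
import pickle
i=r.camera_info("wrist");im=r.camera("wrist");cv2.imwrite("pics/w3.png",im[:,:,::-1])
pickle.dump((i,im),open("w3.pkl","wb"))
measure(i,im,(595,85.3),False)
i=r.camera_info("top");im=r.camera("top");cv2.imwrite("pics/t3.png",im[:,:,::-1])
measure(i,im,(594.9,84.5),False)
E
```

```text
t: 6.88
tool_pos: [531.8, 61.8, 79.8]
orientation: [-1.506, -0.518, 0.515]
contact_force: [-1.1, 7.0, 0.2]
grip_width: 0.008
[531.8  61.8  79.8] r 67.3 phi -159.9 xang+180 217.8 F tool [ 3.4 -0.2  6.2] [ 0.65  0.46 -1.02  1.82  0.44  1.1   0.14]
yel not seen
red not seen
yel 19 angle -56.9 r 101.5 123.9 median ang 0.08
red not seen
```

View pics/w3.png

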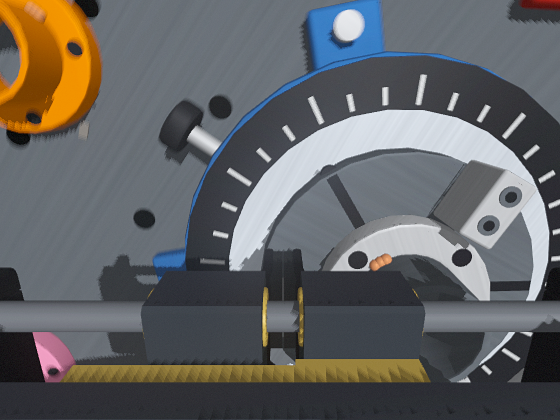

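The wrist camera can't see the lines from here. I'll push about 18° more, then back off and measure.

```bash
python3 -m pendant '[[[-0.024,0,-0.088],-0.5,1],[[-0.024,0,-0.088],-0.5,1],[[-0.024,0,-0.088],-0.5,1],[[-0.024,0,-0.088],-0.5,1],[[-0.024,0,-0.088],-0.5,1],[[-0.024,0,-0.088],-0.5,1],[[0,0,0],0,1]]'
python3 st.py
python3 - <<'E'
from cell import r
from meas import *
for n in("scene","top"):
    i=r.camera_info(n);im=r.camera(n);cv2.imwrite(f"pics/{n}4.png",im[:,:,::-1])
    print(n);measure(i,im,(595,85),n=="scene")
E
```

```text
t: 7.57
tool_pos: [542.7, 41.0, 79.4]
orientation: [-1.435, -0.757, 0.757]
contact_force: [-0.0, 0.2, 0.2]
grip_width: 0.003
[542.7  41.   79.4] r 68.3 phi -139.9 xang+180 235.7 F tool [ 0.1 -0.2  0.1] [ 0.71  0.51 -1.07  1.8   0.49  1.13  0.45]
scene
axis [593.6  84.1  98.7] 43 rms 0.66
yel 21 angle -56.86 r 103.4 124.1 median ang 0.13
red 6 angle -60.67 r 79.3 100.5 median ang 0.0
to go (ccw+) 3.81
top
yel 19 angle -57.08 r 101.8 124.3 median ang 0.09
red not seen
```

The scene view says about 3.8° left, from few pixels. I'll back off, rise and look from near.

```bash
python3 -m pendant '[[[0,0,0.2],0,1],[[0,0,0.1],0,1],[[0,-0.9,0],0,1],[[0,-0.9,0],0,1],[[0,-0.9,0],0,1],[[0,0,-0.9],0,1],[[0,0,-0.9],0,1],[[0,0,-0.9],0,1],[[0,0,-0.9],0,1],[[0,0,-0.9],0,1],[[0,0,0],0,1],[[0,0,0],0,1]]'
python3 st.py
python3 - <<'E'
from cell import r
from meas import *
i=r.camera_info("wrist");im=r.camera("wrist");cv2.imwrite("pics/w5.png",im[:,:,::-1])
measure(i,im,(595,85.3))
i=r.camera_info("scene");im=r.camera("scene")
measure(i,im,(593.6,84.1))
i=r.camera_info("top");im=r.camera("top");cv2.imwrite("pics/top5.png",im[:,:,::-1])
measure(i,im,(595,84.5))
E
```

```text
t: 8.67
tool_pos: [681.8, -54.5, 186.4]
orientation: [-1.434, -0.755, 0.755]
contact_force: [0.2, 0.9, -0.3]
grip_width: 0.003
[681.8 -54.5 186.4] r 164.3 phi -58.1 xang+180 235.5 F tool [0.8 0.3 0.3] [ 0.63  0.68 -0.99  1.29  0.56  1.45  0.66]
axis [594.2  87.   98. ] 89 rms 0.17
yel 193 angle -56.85 r 99.9 125.2 median ang 0.01
red 130 angle -61.1 r 80.0 98.6 median ang -0.03
to go (ccw+) 4.25
axis [593.5  84.2  98.6] 57 rms 0.73
yel 21 angle -56.82 r 103.5 124.2 median ang 0.13
red 6 angle -60.61 r 79.4 100.7 median ang 0.0
to go (ccw+) 3.79
axis [594.8  84.4  98.5] 77 rms 0.67
yel 19 angle -56.85 r 101.4 123.9 median ang 0.07
red not seen
```

View pics/w5.png

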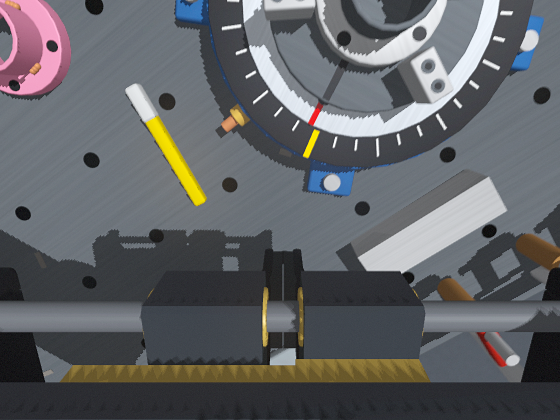

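The view shows the red line at px (317,112) and the yellow line at (312,144), so 4.2° is left. I'll go back the same way behind jaw 3 and then creep forward.

```bash
python3 -m pendant '[[[0,0,0.9],0,1],[[0,0,0.9],0,1],[[0,0,0.9],0,1],[[0,0,0.9],0,1],[[0,0,0.9],0,1],[[0,0,0],0,1],[[0,0.9,0],0,1],[[0,0.9,0],0,1],[[0,0.9,0],0,1],[[0,0,-0.1],0,1],[[0,0,-0.1],0,1],[[0,0,0],0,1]]'
python3 st.py
python3 -m pendant '[[[0,0,-0.05],0,1],[[0,0,-0.05],0,1],[[-0.004,0,-0.015],-0.083,1],[[-0.004,0,-0.015],-0.083,1],[[0,0,0],0,1]]'
python3 st.py
```

```text
t: 9.82
tool_pos: [540.7, 43.2, 81.5]
orientation: [-1.436, -0.759, 0.756]
contact_force: [0.3, -0.3, 1.6]
grip_width: 0.007
[540.7  43.2  81.5] r 68.5 phi -142.4 xang+180 235.6 F tool [-0.  -1.6 -0.5] [ 0.72  0.5  -1.08  1.8   0.49  1.13  0.45]
t: 10.23
tool_pos: [543.4, 40.4, 79.8]
orientation: [-1.429, -0.772, 0.771]
contact_force: [-3.3, 1.9, 1.9]
grip_width: 0.005
[543.4  40.4  79.8] r 68.2 phi -139.2 xang+180 236.7 F tool [-0.2 -1.9  3.8] [ 0.72  0.51 -1.07  1.8   0.5   1.13  0.47]
```

```bash
python3 -m pendant '[[[-0.004,0,-0.015],-0.083,1],[[-0.004,0,-0.015],-0.083,1],[[-0.004,0,-0.015],-0.083,1],[[-0.004,0,-0.015],-0.083,1],[[-0.004,0,-0.015],-0.083,1],[[-0.004,0,-0.015],-0.083,1],[[0,0,0],0,1]]'
python3 st.py
python3 - <<'E'
from cell import r
from meas import *
i=r.camera_info("scene");im=r.camera("scene")
measure(i,im,(593.6,84.1))
E
```

```text
t: 10.82
tool_pos: [546.1, 37.2, 79.2]
orientation: [-1.414, -0.811, 0.811]
contact_force: [-2.6, 3.5, 0.8]
grip_width: 0.002
[546.1  37.2  79.2] r 68.4 phi -135.7 xang+180 239.7 F tool [ 1.7 -0.8  4. ] [ 0.72  0.52 -1.08  1.79  0.51  1.14  0.52]
axis [593.6  84.1  98.6] 43 rms 0.71
yel 23 angle -56.82 r 99.3 124.1 median ang 0.11
red 6 angle -57.25 r 79.2 96.2 median ang 0.18
to go (ccw+) 0.43
```

```bash
python3 -m pendant '[[[-0.004,0,-0.014],-0.08,1],[[0,0,0],0,1],[[0,0,0.15],0,1],[[0,0,0.15],0,1],[[0,-0.9,0],0,1],[[0,-0.9,0],0,1],[[0,-0.9,0],0,1],[[0,0,-0.9],0,1],[[0,0,-0.9],0,1],[[0,0,-0.9],0,1],[[0,0,-0.9],0,1],[[0,0,-0.9],0,1]]'
python3 -m pendant '[[[0,0,0],0,1],[[0,0,0],0,1]]'
python3 - <<'E'
from cell import r
from meas import *
i=r.camera_info("wrist");im=r.camera("wrist");cv2.imwrite("pics/w6.png",im[:,:,::-1])
o=measure(i,im,(595,85.3))
P=[[o["c"][0]+98*np.cos(np.radians(o["yel"])),o["c"][1]+98*np.sin(np.radians(o["yel"])),50]]
u,v=proj(i,P)[0].astype(int);print(u,v)
cv2.imwrite("pics/w6c.png",cv2.resize(im[max(v-50,0):v+50,u-65:u+65,::-1],None,fx=6,fy=6,interpolation=cv2.INTER_CUBIC))
i=r.camera_info("scene");im=r.camera("scene")
measure(i,im,(593.6,84.1))
E
```

```text
t: 11.87
tool_pos: [693.0, -48.6, 187.1]
orientation: [-1.414, -0.816, 0.817]
contact_force: [0.7, 0.8, 0.9]
grip_width: 0.002
t: 12.03
tool_pos: [692.6, -48.0, 186.2]
orientation: [-1.412, -0.815, 0.815]
contact_force: [-0.8, 0.8, 0.3]
grip_width: 0.006
axis [594.1  87.   98. ] 90 rms 0.14
yel 195 angle -56.85 r 100.0 124.8 median ang -0.01
red 133 angle -56.67 r 80.0 98.6 median ang 0.0
to go (ccw+) -0.18
310 122
axis [593.5  84.1  98.7] 52 rms 0.72
yel 23 angle -56.8 r 99.3 124.2 median ang 0.11
red 6 angle -57.23 r 79.2 96.2 median ang 0.18
to go (ccw+) 0.43
```

View pics/w6c.png

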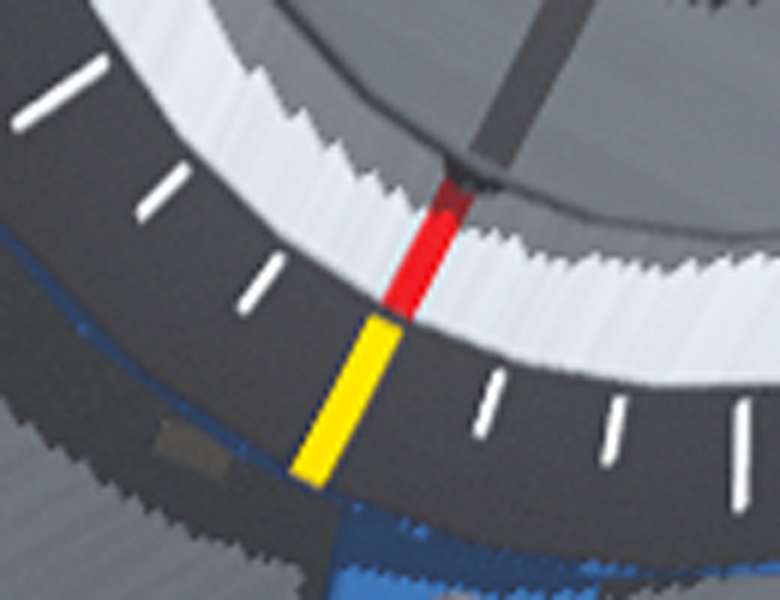

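```bash
python3 - <<'E'
from cell import r
from meas import *
im=r.camera("top")[:,:,::-1]; a=cv2.imread("pics/top0.png")
d=cv2.absdiff(im,a).max(2)
for n,(u,v) in dict(magnet=(183,207),marker=(321,204),tube=(270,137),jar=(118,202),spare=(128,289),brush=(433,190),hammer=(437,265)).items(): print(n,(d[v-14:v+14,u-14:u+14]>60).sum())
s=r.camera("scene")[:,:,::-1]
cv2.imwrite("pics/end.png",np.hstack([cv2.resize(im[150:255,205:310],(400,400)),cv2.resize(s[170:290,245:365],(400,400))]))
E
```

```text
magnet 0
marker 744
tube 207
jar 0
spare 0
brush 0
hammer 133
```

View pics/end.png

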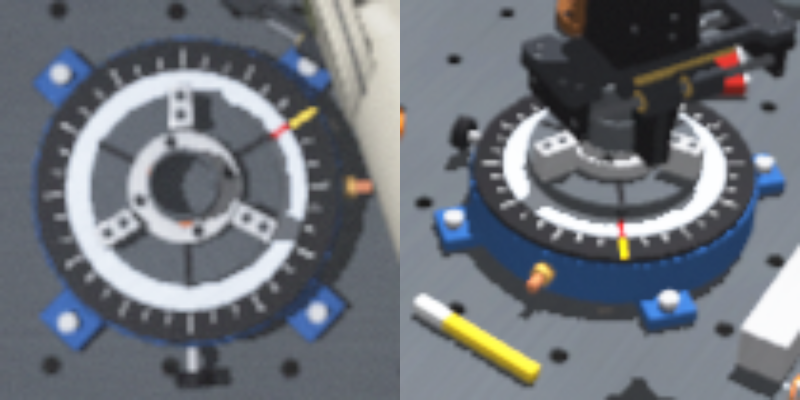

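The lines meet end to end and the flange sits centred between the jaws. The top-view differences at the marker, tube and hammer come from the arm and its shadow covering them. The gripper is clear at z 186 mm.

```bash
python3 -c "
from cell import r
print(r.close_job())"
```

```text
the job is handed in; nothing more can be done
None
```

I turned the turntable about 115° counter-clockwise until the red index line met the yellow line, and handed the job in after about 12 s. I pushed the flank of jaw 3 with the shut fingertips. Forces read during the pushes were about 4–7 N.

**Alignment:** The wrist camera's last reading puts the red line 0.2° past the yellow one. The scene camera reads 0.4° short, but from only six red pixels. The enlarged wrist crop shows the lines meeting end to end with an offset of about half a millimetre.

**Surroundings:**
- **Flange:** it looks centred between the jaws, and the fingers stayed about 5 mm or more clear of it.
- **Magnet, jar, spare flange and brush:** unchanged in the top view from before to after.
- **Marker, tube offcut and hammer:** the top-view comparison showed differences, which I put down to the arm or its shadow. The marker and tube offcut look in place in the scene and wrist views. I did not check the hammer separately, but the arm never went low near it.

The gripper was about 120 mm above the rim, touching nothing, at hand-in.

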